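# Pack a sample into the desiccator

### The job

Put the sample away to dry, building up the white desiccator from the bottom: first lower the metal desiccant canister through the neck to stand on the floor of the lower chamber, then lay the porcelain plate flat on the ledge with its cup upwards, then stand the stoppered weighing bottle in the plate's cup, and last put the domed lid on so that its flange lies flat and centred on the desiccator's flange. Do them one at a time in that order, let go of each, keep the weighing bottle upright throughout, and leave the crucible, the amber reagent bottle and the tin where they are.

Things in the scene. Friction and masses are not known exactly. Their poses are not given: they have to be found in the camera images.
- desiccator: Open round white desiccator base, fixed. Origin: centre of underside, z up. Lower chamber: inner dia. 88 mm, floor at height 6 mm. Neck: inner dia. 84 mm, height 54 to 60 mm. Flat ledge at height 60 mm, from the neck out to dia. 124 mm. Upper wall: inner dia. 124 mm, up to the rim at 90 mm. Rim: plain flat flange 150 mm across, top at 90 mm. All concentric about z.
- lid: Domed lid standing on its flange: white flange ring 150 mm across (inner dia. 120 mm, 8 mm thick), clear hollow dome 128 mm across (inner dia. 120 mm), dome top 61 mm high (56 mm inside), and on top, on the axis, a round white knob 30 mm in dia. from height 61 to 91 mm. Loose, about 0.3 kg. Origin: centre of underside, z up.
- plate: Round white porcelain plate, 112 mm across, 5 mm thick, with 12 small dark drain holes and a round cup in the middle: outer dia. 50 mm, inner dia. 42 mm, from height 5 to 27 mm, its floor at 5 mm. Grip it by the outside of the cup. Loose, about 0.15 kg. Origin: centre of underside, z up.
- canister: Metal (aluminium) desiccant canister: slotted drum 64 mm across and 24 mm high with a grip stem 18 mm in diameter on its axis from height 24 to 48 mm. About 0.12 kg. When it stands in the lower chamber its top is 6 mm below the ledge. Origin: centre of underside, z up.
- bottle: Glass weighing bottle with its stopper fixed in: body 32 mm in diameter and 50 mm high, a pale sample showing in the bottom, stopper knob 12 mm in diameter on top up to 64 mm. About 60 g. Origin: centre of underside, z up.
- crucible: Bystander, leave alone: open white crucible, 42 mm across at the rim, 24 mm at the foot, 34 mm high. Loose. Origin: centre of underside, z up.
- reagent: Bystander, leave alone: amber glass reagent bottle with black cap and paper label, 56 mm across, 110 mm high. Loose. Origin: centre of underside, z up.
- tin: Bystander, leave alone: flat round aluminium tin, 78 mm across, 16 mm high. Loose. Origin: centre of underside, z up.
Mind the look-alikes: they are no part of the job. Leave any yellow look-alike of the lid alone.

How it is judged:
On the way, in this order (a step that is already met when the one before it is completed fails the run):
1. the canister stands on the floor of the lower chamber, released (horizontal distance between canister and desiccator below 0.016 m and z of canister in the frame of desiccator below 0.012 m and angle between canister's own z axis and vertical below 0.12 rad and contact force between the fingers and canister below 0.2 N), for 0.2 s.
2. the plate lies flat on the ledge, cup upwards, released (horizontal distance between canister and desiccator below 0.016 m and z of canister in the frame of desiccator below 0.012 m and angle between canister's own z axis and vertical below 0.12 rad and horizontal distance between plate and desiccator below 0.01 m and z of plate in the frame of desiccator between 0.056 and 0.064 m and angle between plate's own z axis and vertical below 0.05 rad and contact force between the fingers and plate below 0.2 N), for 0.2 s.
3. the weighing bottle stands in the plate's cup, released (horizontal distance between canister and desiccator below 0.016 m and z of canister in the frame of desiccator below 0.012 m and angle between canister's own z axis and vertical below 0.12 rad and horizontal distance between plate and desiccator below 0.01 m and z of plate in the frame of desiccator between 0.056 and 0.064 m and angle between plate's own z axis and vertical below 0.05 rad and horizontal distance between bottle and plate below 0.008 m and z of bottle in the frame of plate below 0.01 m and angle between bottle's own z axis and vertical below 0.08 rad and contact force between the fingers and bottle below 0.2 N), for 0.2 s.
4. the lid lies on the flange, released (horizontal distance between lid and desiccator below 0.01 m and z of lid in the frame of desiccator between 0.086 and 0.094 m and angle between lid's own z axis and vertical below 0.05 rad and contact force between the fingers and lid below 0.2 N), for 0.2 s.
At the end, for the whole second after the job is handed in: Canister upright on the lower chamber's floor; plate flat on the ledge, cup up, within 10 mm of centre; weighing bottle upright on the cup's floor, within 8 mm of its centre; lid flat on the flange, within 10 mm of centre; all released and at rest (horizontal distance between canister and desiccator below 0.016 m and z of canister in the frame of desiccator below 0.012 m and angle between canister's own z axis and vertical below 0.12 rad and horizontal distance between each of plate, lid and desiccator below 0.01 m and z of plate in the frame of desiccator between 0.056 and 0.064 m and angle between each of plate, lid's own z axis and vertical below 0.05 rad and horizontal distance between bottle and plate below 0.008 m and z of bottle in the frame of plate below 0.01 m and angle between bottle's own z axis and vertical below 0.08 rad and z of lid in the frame of desiccator between 0.086 and 0.094 m and linear speed of each of canister, plate, bottle, lid below 0.02 m/s); the robot touches nothing.
It fails at once if the weighing bottle is tipped by more than about 40 degrees (angle between bottle's own z axis and vertical above 0.7 rad).
It fails at once if a bystander (crucible, reagent bottle or tin) is moved by more than 25 mm (distance of any of crucible, reagent, tin from where it was at the start of the episode above 0.025 m).
It also fails if it takes over 112 s, if anything falls off the work surface, if the arm or the gripper's body presses on something with over 40 N, if the wrist force passes 120 N, or if a joint passes its speed limit or range.

### The arm

A 6-joint arm with a two-finger parallel gripper is mounted at the origin on the work surface. World frame = base frame: x ahead of the robot, y to its left, z up, the work surface at z = 0. Lengths are in m, angles in rad, forces in N, time in s.
With the tool pointing down it reaches from about 0.35 to 0.775 m from the base axis. Payload 5.5 kg.
Tool frame: the origin (TCP) lies at the very end of the fingers, on their centre line; the grasp point (between the pads) lies env.hold_point_z behind it (env.hold_point_z is the distance from the TCP to the grasp point, in m); z points along the fingers, y is the line along which they close (so a half turn about z gives the same grasp; the last joint's range is limited). The gripper opens to 85 mm and grips with 20 to 120 N. Pads are 22 mm wide; open, the fingers measure 114 mm over their backs; the gripper's body (76 mm by 85 mm) begins 54 mm behind the grasp point. The pads swing forward as they close: fully open they stand 13 mm farther back than shut.
Start: joints at [1.052, 0.313, 0.046, 1.304, 0, 1.431], TCP at [0.213, 0.534, 0.231] pointing down, gripper open.
Joint ranges: [-2.76, 2.76], [-0.86, 1.69], [-1.03, 1.26], [-2.2, 2.34], [-1.47, 1.5], [-3.14, 3.14]. Speed limits (rad/s): [2.57, 2.57, 3.14, 3.14, 3.14, 3.14].

### API

Orientations are given as a unit quaternion [w, x, y, z].
In Python, from workcell import env gives the robot as it stands.
- The arm moves only by the tool carry_out, never from a script. Its argument "steps" is a list of rows, each a list of 3 entries, a list of its own where there are three numbers: the turn, a rotation vector about the tool's x, y, z in degrees, then the shift along the tool's x, y, z in cm, then the closure in counts, from 0 (fully open) to 255 (shut). A call has exactly 8 rows; each row is the pose to reach, as a shift and turn from the pose commanded when the call began, along the tool's axes at that moment; what a row does not reach only later rows make up. A row lasts 1/8 s, in which the tool goes at most 62.5 mm and 10.7 degrees, less where a joint would pass 70% of its speed; a pose out of reach is approached as far as the arm can. A call with a gripper value outside its range is refused whole. The fingers move at their own pace and stop on an object; "force" is the grip in N (left out, the last holds). Time passes only in rows, so rows that repeat a pose let the fingers close, or fill a call up. It gives the time, the measured TCP pose, the force, the opening and the grip force at its end, in the units of the state.
- env.get_state(): the state, without advancing time (a new reading comes with each control period).
- env.read_camera(name): name is "scene" or "side" or "wrist"; returns (picture, depth): 480x640x3 uint8, red, green, blue; 480x640 float32, m along the optical axis (not along the pixel's ray), 0 where there is no reading.
- env.get_calibration(name): a dict with "fx", "fy", "cx", "cy" (pixels), "origin" and "orientation" of the camera in the world. Camera axes: x right, y up, looking along -z (the intrinsics and any distortion apply to the point x, -y, -z); pixel columns grow to the right and rows downward; lengths in m; the calibration is good to about 2 mm. The wrist camera is an equidistant fisheye: a pixel r from the principal point sees the ray r / f radians off the axis. A picture is of the moment at which its call begins: read the wrist's pose just before it. get_calibration takes no time and is no camera call; for the wrist camera it gives the pose at the moment of the call.
- env.hand_in(): hands the job in; it is judged then, once.
The state is a dict: "clock": time; "joint_pos": joint angles; "qvel": joint speeds; "tau": joint torques, N m; "tcp_pos": TCP position; "orientation": TCP orientation; "wrist_force": force on the tool from outside, world axes, zero at the start; "ft_torque": the same for the moment, N m; "finger_gap": finger opening in m; "grip_force": force on a finger pad.
Only numpy, scipy, OpenCV 4.12 (cv2) and the standard library are available. Lean on these libraries where they do the work, as an engineer would, in place of code of your own. Each camera call takes 0.05 s, during which the arm holds its last target. There are 200 camera calls.

## Working session

There is one attempt and no reset: what is moved stays moved. The work goes in short steps, Python scripts to look and compute and a tool call to move; the robot and the scene stay as the last step left them, time stands still between calls to the robot, and variables do not carry over. Pictures are saved under pics/ and viewed, at most 14 in all, crops included, and the job is handed in when it is done.

Besides the shell and the picture viewer there is one more tool, called after "Request:" as name(argument=value, ...), one argument or row to a line, values as JSON. carry_out: Moves the arm, as the interface text tells. Its arguments: {"type":"object","properties":{"steps":{"type":"array","items":{"type":"array"}},"force":{"type":"number"}},"required":["steps"]}

```bash
mkdir -p pics; cat > h.py <<'E'
import numpy as np, cv2
from scipy.spatial.transform import Rotation as R
from workcell import env
def q2R(q): return R.from_quat([q[1],q[2],q[3],q[0]]).as_matrix()
def cam(n):
    c=env.get_calibration(n); p,d=env.read_camera(n); return c,p,d
def save(n,p): cv2.imwrite('pics/'+n,cv2.cvtColor(p,cv2.COLOR_RGB2BGR))
def cloud(c,d):
    "world points per pixel (pinhole)"
    v,u=np.mgrid[:480,:640]
    P=np.stack([(u-c['cx'])/c['fx']*d,-(v-c['cy'])/c['fy']*d,-d],-1)
    W=P@q2R(c['orientation']).T+np.array(c['origin']); W[d<=0]=np.nan; return W
def tool(target,st=None):
    "shift in cm along tool axes to a world TCP target"
    s=st or env.get_state(); return q2R(s['orientation']).T@(np.array(target)-s['tcp_pos'])*100
E
python3 - <<'E'
from h import *
for n in ('scene','side','wrist'):
    c,p,d=cam(n); save(n+'0.png',p); np.savez(n+'0.npz',p=p,d=d); print(n,c,(d>0).mean())
s=env.get_state(); print(s, env.hold_point_z); print(q2R(s['orientation']).round(3))
E
```

```text
scene {'fx': 598.2900179334528, 'fy': 598.2900179334528, 'cx': 331.58093936292704, 'cy': 236.28118726450165, 'origin': array([0.9292871 , 0.84893996, 1.03313015]), 'orientation': array([0.22730257, 0.0927656 , 0.33771087, 0.90866906])} 0.995947265625
side {'fx': 481.2057802759446, 'fy': 481.2057802759446, 'cx': 325.06692370018, 'cy': 236.64955477361693, 'origin': array([ 0.18576776, -0.66118364,  0.59958482]), 'orientation': array([ 0.86554785,  0.45929281, -0.08901284, -0.1787561 ])} 0.9958203125
wrist {'fx': 371.64829954431775, 'fy': 371.64829954431775, 'cx': 315.86501110235434, 'cy': 242.3714616590472, 'origin': array([0.1343914 , 0.56577341, 0.37390467]), 'orientation': array([ 0.8162451 , -0.13795034, -0.09206041,  0.55338821])} 0.9956868489583334
{'clock': 0.15, 'joint_pos': array([1.05238820e+00, 3.13850333e-01, 4.52538103e-02, 1.30362281e+00,
       2.52639561e-05, 1.43118267e+00]), 'qvel': array([-1.83106780e-04, -1.82594040e-03,  4.76674520e-03, -2.36675246e-03,
       -3.72624302e-05, -1.88129342e-03]), 'tau': array([ 1.63186793e-03, -4.81067348e+01,  2.98814642e+01,  1.39309859e-02,
       -7.78322396e-05, -1.92646445e-05]), 'tcp_pos': array([0.21245206, 0.53389789, 0.23060663]), 'orientation': array([-2.41846395e-04,  1.88266907e-01,  9.82117643e-01, -6.69259010e-04]), 'wrist_force': array([-0.09049572,  0.59818465,  0.00826376]), 'ft_torque': array([-0.03601457, -0.0133358 , -0.01368594]), 'grip_force': 0.0, 'finger_gap': 0.08557022207423803} 0.0187
[[-0.929  0.37  -0.001]
 [ 0.37   0.929 -0.001]
 [ 0.    -0.001 -1.   ]]
```

View pics/scene0.png

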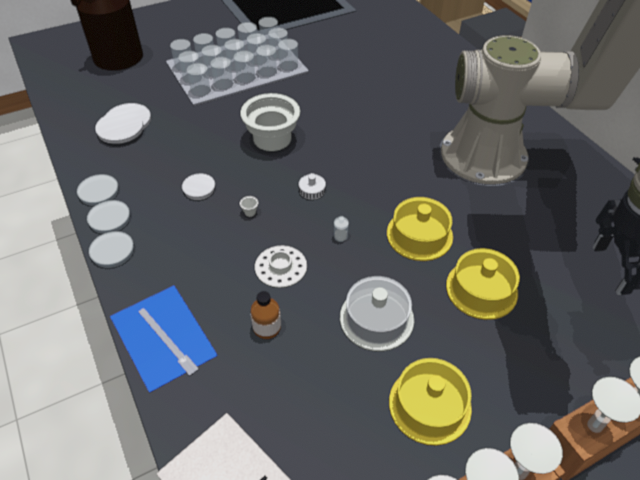

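View pics/side0.png

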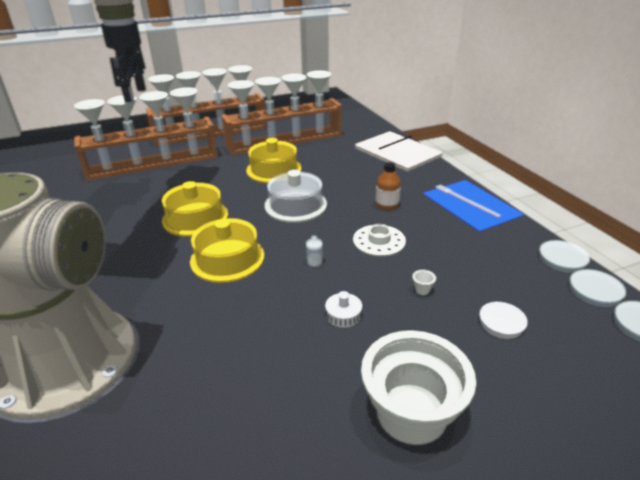

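The scene shows the desiccator at (270,120), canister (312,186), plate (281,265), weighing bottle (341,229), crucible (249,206), tin (198,186) and amber reagent bottle (265,315). There are four lid-like things: white flange with a clear dome at (378,310), and yellow ones at (420,228), (484,282) and (432,398). The white one fits "white flange, clear dome, white knob".

```bash
python3 - <<'E'
from h import *
px={'scene':dict(desi=(270,120,45),can=(312,186,20),plate=(281,265,32),bottle=(341,229,18),lid=(378,310,45),cruc=(249,206,14),reag=(265,315,28),tin=(198,186,22)),
'side':dict(desi=(418,385,70),can=(343,308,25),plate=(380,239,32),bottle=(315,250,20),lid=(296,194,38),cruc=(424,282,16),reag=(388,187,26),tin=(503,320,28))}
zr=dict(desi=(.084,.096),can=(.043,.053),plate=(.022,.032),bottle=(.056,.07),lid=(.085,.097),cruc=(.03,.038),reag=(.1,.118),tin=(.012,.02))
for n in px:
    z=np.load(n+'0.npz'); W=cloud(env.get_calibration(n),z['d'])
    for k,(u,v,r) in px[n].items():
        w=W[v-r:v+r,u-r:u+r].reshape(-1,3); 
        m=(w[:,2]>zr[k][0])&(w[:,2]<zr[k][1]); q=w[m]
        if len(q)<3: print(n,k,'zmax',np.nanmax(w[:,2]),len(q)); continue
        c,rad=cv2.minEnclosingCircle(q[:,:2].astype(np.float32))
        print(n,k,len(q),'circ',np.round(c,4),round(rad,4),'med',np.median(q,0).round(4))
p=np.load('scene0.npz')['p']; save('lidcrop.png',cv2.resize(p[190:450,310:530],None,fx=2.2,fy=2.2,interpolation=cv2.INTER_CUBIC))
E
```

```text
scene desi 663 circ [ 0.4666 -0.3108] 0.0798 med [ 0.4675 -0.3022  0.0891]
scene can 35 circ [ 0.4594 -0.0883] 0.0112 med [ 0.4607 -0.0864  0.0465]
scene plate 143 circ [0.6313 0.0922] 0.0269 med [0.6291 0.0945 0.0257]
scene bottle 25 circ [0.4715 0.0771] 0.007 med [0.4726 0.0791 0.062 ]
scene lid 166 circ [0.5156 0.306 ] 0.0166 med [0.5149 0.3074 0.0899]
scene cruc 75 circ [ 0.6243 -0.0878] 0.0222 med [ 0.6259 -0.0942  0.0329]
scene reag 159 circ [0.7206 0.2209] 0.0137 med [0.7215 0.2237 0.1091]
scene tin 538 circ [ 0.7035 -0.2169] 0.0417 med [ 0.7051 -0.216   0.0159]
side desi 3018 circ [ 0.4628 -0.3128] 0.076 med [ 0.4564 -0.3283  0.09  ]
side can 73 circ [ 0.4585 -0.0906] 0.0096 med [ 0.4567 -0.092   0.0477]
side plate 144 circ [0.627  0.0904] 0.0264 med [0.6259 0.0889 0.0259]
side bottle 33 circ [0.469  0.0737] 0.0066 med [0.4681 0.0718 0.0626]
side lid 84 circ [0.5123 0.3022] 0.016 med [0.5107 0.2997 0.0908]
side cruc 131 circ [ 0.6231 -0.0902] 0.0223 med [ 0.6221 -0.0885  0.0332]
side reag 84 circ [0.717  0.2194] 0.0146 med [0.7157 0.2143 0.1091]
side tin 1177 circ [ 0.7008 -0.2198] 0.0396 med [ 0.6987 -0.222   0.0163]
```

View pics/lidcrop.png

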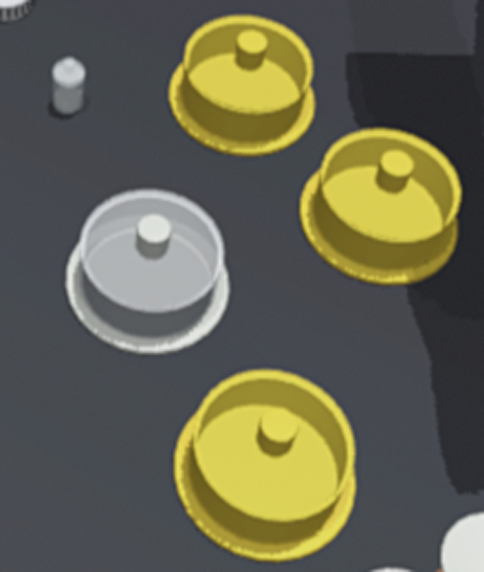

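The crop confirms it: the lid at crop (150,265) has the white flange, clear dome and white knob, and the other three are yellow. I'm moving towards the canister.

Request:
carry_out(
  steps=[
    [[0, 0, 0], [-5, -5.3, 1], 0],
    [[0, 0, 0], [-10, -10.6, 2], 0],
    [[0, 0, 0], [-15, -16, 3], 0],
    [[0, 0, 0], [-20, -21.2, 4], 0],
    [[0, 0, 0], [-25, -26.5, 5], 0],
    [[0, 0, 0], [-30, -32, 6], 0],
    [[0, 0, 0], [-35, -37, 7], 0],
    [[0, 0, 0], [-40, -42.5, 8], 0],
  ],
  force=30,
)

```text
clock: 1.15
tcp_pos: [0.3954, 0.0718, 0.1632]
orientation: [0.0, 0.188, 0.982, 0.0]
wrist_force: [1.0, 0.2, -0.6]
finger_gap: 0.0857
grip_force: 0.0
```

Request:
carry_out(
  steps=[
    [[0, 0, 0], [-3, -3.2, 0], 0],
    [[0, 0, 0], [-6, -6.3, 0], 0],
    [[0, 0, 0], [-6, -6.3, 0], 0],
    [[0, 0, 0], [-6, -6.3, 0], 0],
    [[0, 0, 0], [-6, -6.3, 0], 0],
    [[0, 0, 0], [-6, -6.3, 0], 0],
    [[0, 0, 0], [-6, -6.3, 0], 0],
    [[0, 0, 0], [-6, -6.3, 0], 0],
  ],
)

```text
clock: 2.15
tcp_pos: [0.4273, -0.0067, 0.1634]
orientation: [0.0, 0.188, 0.982, 0.0]
wrist_force: [0.1, 0.0, 0.1]
finger_gap: 0.0858
grip_force: 0.0
```

```bash
python3 - <<'E'
from h import *
s=env.get_state(); print(s['tcp_pos'],s['clock'],q2R(s['orientation']).round(3))
c,p,d=cam('wrist'); save('w1.png',p)
print(c['origin'],tool([.459,-.0895,.026],s))
E
```

```text
[ 0.42733201 -0.0066961   0.16340818] 2.15 [[-0.929  0.369  0.   ]
 [ 0.369  0.929  0.   ]
 [-0.     0.    -1.   ]]
[0.3491541  0.02496485 0.30679845] [-5.99796587 -6.52798774 13.74093633]
```

View pics/w1.png

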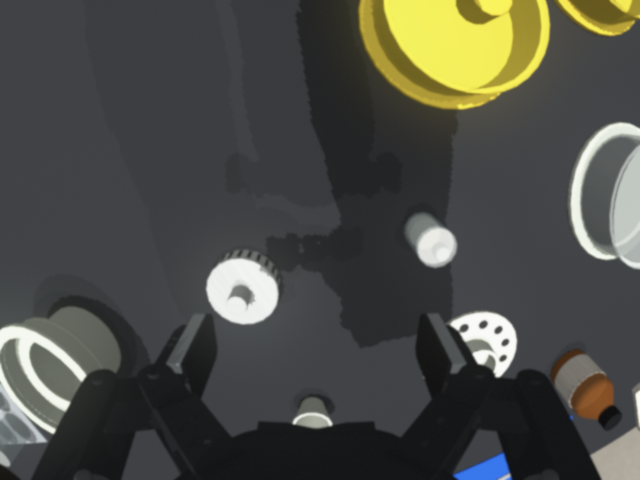

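The wrist view shows the canister's stem top at about (239,297), the bottle at (437,247) and the desiccator at lower left. I'm casting the stem ray and then going to it.

```bash
cat >> h.py <<'E'
def wray(c,u,v,z):
    "wrist fisheye pixel(s) -> world point at height z"
    dx=np.asarray(u,float)-c['cx'];dy=np.asarray(v,float)-c['cy'];r=np.hypot(dx,dy)+1e-9;t=r/c['fx']
    D=np.stack([np.sin(t)*dx/r,-np.sin(t)*dy/r,-np.cos(t)],-1)@q2R(c['orientation']).T
    o=np.array(c['origin']); return o+D*((z-o[2])/D[...,2])[...,None]
E
python3 - <<'E'
from h import *
c=env.get_calibration('wrist')
for n,u,v,z in (('stem',239,297,.048),('bottle',437,247,.064)): print(n,wray(c,u,v,z))
E
```

```text
stem [ 0.4525236  -0.08222059  0.048     ]
bottle [0.46282764 0.07332546 0.064     ]
```

Request:
carry_out(
  steps=[
    [[0, 0, 0], [-3, -3.3, 2], 0],
    [[0, 0, 0], [-6, -6.5, 4], 0],
    [[0, 0, 0], [-6, -6.5, 6], 0],
    [[0, 0, 0], [-6, -6.5, 7], 0],
    [[0, 0, 0], [-6, -6.5, 7], 0],
    [[0, 0, 0], [-6, -6.5, 7], 0],
    [[0, 0, 0], [-6, -6.5, 7], 0],
    [[0, 0, 0], [-6, -6.5, 7], 0],
  ],
)

```text
clock: 3.2
tcp_pos: [0.4595, -0.0895, 0.0939]
orientation: [0.001, 0.188, 0.982, -0.0]
wrist_force: [0.2, 0.5, -1.0]
finger_gap: 0.0854
grip_force: 0.0
```

```bash
python3 - <<'E'
from h import *
s=env.get_state(); print(s['tcp_pos'])
c,p,d=cam('wrist'); save('w2.png',p)
print(tool([.459,-.0895,.026],s))
E
```

```text
[ 0.45947476 -0.08952141  0.09393355]
[ 0.05280006 -0.0163336   6.79329683]
```

View pics/w2.png

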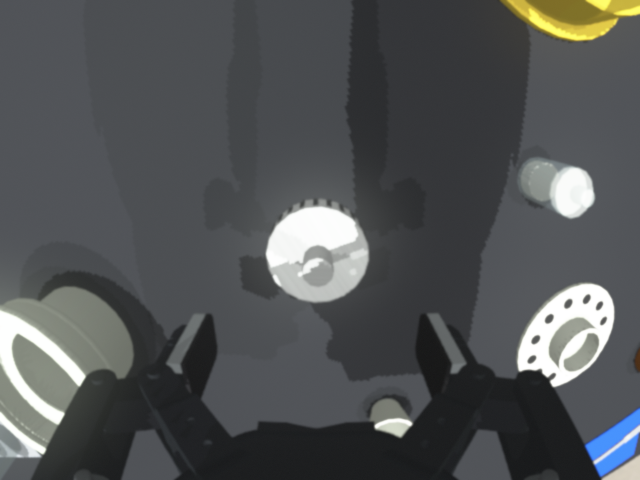

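The stem at (317,268) is centred between the fingers (mid column about 318). I'm descending and gripping.

Request:
carry_out(
  steps=[
    [[0, 0, 0], [0, 0, 2.5], 0],
    [[0, 0, 0], [0, 0, 5], 0],
    [[0, 0, 0], [0, 0, 6.8], 0],
    [[0, 0, 0], [0, 0, 6.8], 100],
    [[0, 0, 0], [0, 0, 6.8], 220],
    [[0, 0, 0], [0, 0, 6.8], 255],
    [[0, 0, 0], [0, 0, 6.8], 255],
    [[0, 0, 0], [0, 0, 6.8], 255],
  ],
  force=30,
)

```text
clock: 4.25
tcp_pos: [0.4598, -0.0899, 0.0262]
orientation: [0.001, 0.188, 0.982, -0.0]
wrist_force: [-0.7, -0.7, 5.9]
finger_gap: 0.0167
grip_force: 29.3
```

Request:
carry_out(
  steps=[
    [[0, 0, 0], [0, 0, 0], 255],
    [[0, 0, 0], [0, 0, -2], 255],
    [[0, 0, 0], [0, 0, -5], 255],
    [[0, 0, 0], [0, 0, -8], 255],
    [[0, 0, 0], [0, 0, -11], 255],
    [[0, 0, 0], [0, 0, -13], 255],
    [[0, 0, 0], [0, 0, -13], 255],
    [[0, 0, 0], [0, 0, -13], 255],
  ],
)

```text
clock: 5.25
tcp_pos: [0.4585, -0.0894, 0.1544]
orientation: [-0.001, 0.188, 0.982, 0.0]
wrist_force: [-0.3, 0.1, -0.8]
finger_gap: 0.0168
grip_force: 29.4
```

```bash
python3 - <<'E'
from h import *
s=env.get_state(); print(s['tcp_pos'],s['finger_gap'],s['grip_force'])
print(tool([.4643,-.3113,.16],s))
E
```

```text
[ 0.45849551 -0.08938319  0.15438421] 0.016794945442673338 29.37546819448471
[ -8.74447962 -20.40410065  -0.57423479]
```

Request:
carry_out(
  steps=[
    [[0, 0, 0], [-2.2, -5, 0], 255],
    [[0, 0, 0], [-4.4, -10, 0], 255],
    [[0, 0, 0], [-6.6, -15.3, 0], 255],
    [[0, 0, 0], [-8.7, -20.4, 0], 255],
    [[0, 0, 0], [-8.7, -20.4, 0], 255],
    [[0, 0, 0], [-8.7, -20.4, 0], 255],
    [[0, 0, 0], [-8.7, -20.4, 0], 255],
    [[0, 0, 0], [-8.7, -20.4, 0], 255],
  ],
)

```text
clock: 6.25
tcp_pos: [0.4646, -0.3101, 0.1553]
orientation: [-0.0, 0.187, 0.982, 0.0]
wrist_force: [-0.7, -0.9, -2.0]
finger_gap: 0.0166
grip_force: 29.6
```

```bash
python3 - <<'E'
from h import *
s=env.get_state(); print(s['tcp_pos'],tool([.4643,-.3113,.034],s))
c,p,d=cam('side'); 
a=p[260:460,300:540]; save('s1.png',cv2.resize(a,None,fx=2.5,fy=2.5))
W=cloud(c,d); w=W[300:460,340:500].reshape(-1,3); m=(abs(w[:,2]-.09)<.004)
# outer rim via hull circle LSQ
q=w[m][:,:2]; r=np.linalg.norm(q-[.4643,-.3113],axis=1)
print(cv2.minEnclosingCircle(q[r<.085].astype(np.float32)))
E
```

```text
[ 0.46459821 -0.3100654   0.1553286 ] [-0.02076562 -0.12892966 12.13282159]
((0.46264272928237915, -0.3130378723144531), 0.0755964145064354)
```

View pics/s1.png

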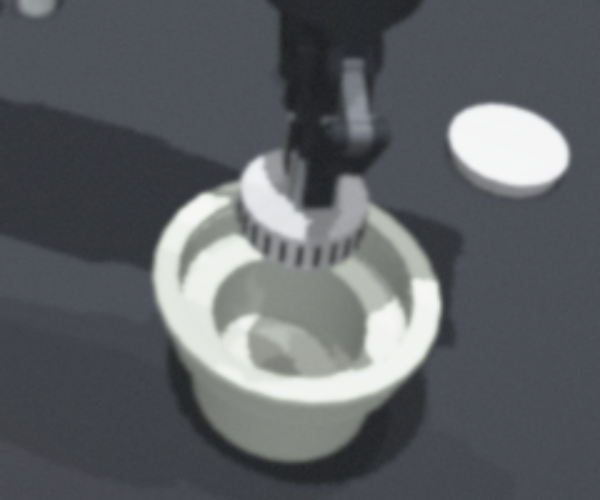

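The canister hangs over the neck's centre (crop (305,200)). I'm lowering it, with a small opening at the floor.

Request:
carry_out(
  steps=[
    [[0, 0, 0], [0, -0.1, 2], 255],
    [[0, 0, 0], [0, -0.1, 4], 255],
    [[0, 0, 0], [0, -0.1, 6], 255],
    [[0, 0, 0], [0, -0.1, 8], 255],
    [[0, 0, 0], [0, -0.1, 10], 255],
    [[0, 0, 0], [0, -0.1, 11.5], 255],
    [[0, 0, 0], [0, -0.1, 12.1], 255],
    [[0, 0, 0], [0, -0.1, 12.1], 255],
  ],
)

```text
clock: 7.3
tcp_pos: [0.4641, -0.3121, 0.0343]
orientation: [-0.0, 0.188, 0.982, 0.0]
wrist_force: [0.0, -0.3, -1.1]
finger_gap: 0.0173
grip_force: 29.7
```

Request:
carry_out(
  steps=[
    [[0, 0, 0], [0, 0, 0.1], 180],
    [[0, 0, 0], [0, 0, 0.1], 165],
    [[0, 0, 0], [0, 0, 0.1], 165],
    [[0, 0, 0], [0, 0, 0.1], 165],
    [[0, 0, 0], [0, 0, -4], 165],
    [[0, 0, 0], [0, 0, -9], 165],
    [[0, 0, 0], [0, 0, -14], 100],
    [[0, 0, 0], [0, 0, -14], 0],
  ],
)

```text
clock: 8.3
tcp_pos: [0.4664, -0.3143, 0.1792]
orientation: [0.004, 0.188, 0.982, -0.002]
wrist_force: [-0.5, 0.0, -0.3]
finger_gap: 0.0654
grip_force: 0.0
```

```bash
python3 - <<'E'
from h import *
s=env.get_state(); print(s['tcp_pos'],s['finger_gap'])
c,p,d=cam('side'); W=cloud(c,d); w=W[300:460,340:500].reshape(-1,3)
w=w[np.linalg.norm(w[:,:2]-[.4628,-.3130],axis=1)<.04]
for a,b in ((.02,.035),(.045,.06)):
    q=w[(w[:,2]>a)&(w[:,2]<b)]; print(len(q),np.median(q,0),cv2.minEnclosingCircle(q[:,:2].astype(np.float32)))
print(tool([.629,.0913,.15],s))
E
```

```text
[ 0.46637627 -0.31426739  0.17915976] 0.06539406729681772
803 [ 0.4638165  -0.31123176  0.03034001] ((0.4627649188041687, -0.31214457750320435), 0.031876131892204285)
154 [ 0.46085424 -0.31495127  0.05384763] ((0.4617675542831421, -0.31233617663383484), 0.009843644686043262)
[-0.09071887 43.70428322  2.78282863]
```

The canister stands in place: drum top at 0.030 m and about 1 mm off centre. Next is the plate.

Request:
carry_out(
  steps=[
    [[0, 0, 0], [0, 5.5, 0.5], 0],
    [[0, 0, 0], [0, 11, 1], 0],
    [[0, 0, 0], [0, 17, 1.5], 0],
    [[0, 0, 0], [0, 23, 2], 0],
    [[0, 0, 0], [0, 29, 2.5], 0],
    [[0, 0, 0], [0, 35, 3], 0],
    [[0, 0, 0], [0, 40, 3], 0],
    [[0, 0, 0], [0, 43.7, 3], 0],
  ],
)

```text
clock: 9.35
tcp_pos: [0.625, 0.0961, 0.1421]
orientation: [-0.002, 0.187, 0.982, -0.0]
wrist_force: [-0.2, -0.6, 0.4]
finger_gap: 0.0853
grip_force: 0.0
```

Request:
carry_out(
  steps=[
    [[0, 0, 0], [0, 0, 1], 0],
    [[0, 0, 0], [0, 0, 3], 0],
    [[0, 0, 0], [0, 0, 5], 0],
    [[0, 0, 0], [0, 0, 5], 0],
    [[0, 0, 0], [0, 0, 5], 0],
    [[0, 0, 0], [0, 0, 5], 0],
    [[0, 0, 0], [0, 0, 5], 0],
    [[0, 0, 0], [0, 0, 5], 0],
  ],
)

```text
clock: 10.35
tcp_pos: [0.626, 0.0937, 0.0949]
orientation: [0.0, 0.188, 0.982, 0.0]
wrist_force: [0.4, -0.1, -0.1]
finger_gap: 0.0854
grip_force: 0.0
```

```bash
python3 - <<'E'
from h import *
s=env.get_state(); print(s['tcp_pos'],q2R(s['orientation']).round(3)[2])
c,p,d=cam('wrist'); save('w3.png',p)
print(tool([.629,.0913,.004],s))
E
```

```text
[0.62602334 0.09374705 0.09488653] [-0.001  0.    -1.   ]
[-0.35938942 -0.1209279   9.08891195]
```

View pics/w3.png

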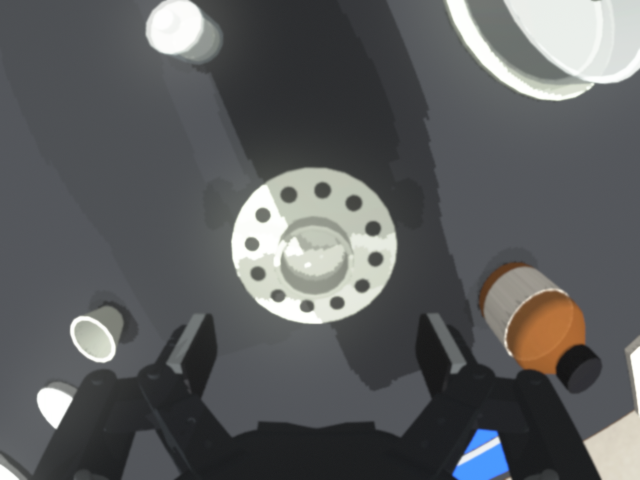

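The cup is at (314,255), about 1 mm off the finger mid-line, which agrees with the estimate. I'm descending and gripping the cup.

Request:
carry_out(
  steps=[
    [[0, 0, 0], [-0.3, -0.1, 3], 0],
    [[0, 0, 0], [-0.3, -0.1, 6], 0],
    [[0, 0, 0], [-0.3, -0.1, 8.5], 0],
    [[0, 0, 0], [-0.3, -0.1, 9.1], 0],
    [[0, 0, 0], [-0.3, -0.1, 9.1], 60],
    [[0, 0, 0], [-0.3, -0.1, 9.1], 150],
    [[0, 0, 0], [-0.3, -0.1, 9.1], 150],
    [[0, 0, 0], [-0.3, -0.1, 9.1], 150],
  ],
  force=40,
)

```text
clock: 11.4
tcp_pos: [0.6294, 0.0918, 0.0051]
orientation: [0.001, 0.188, 0.982, 0.0]
wrist_force: [-0.5, 1.1, 5.8]
finger_gap: 0.0483
grip_force: 42.0
```

Request:
carry_out(
  steps=[
    [[0, 0, 0], [0, 0, 0], 255],
    [[0, 0, 0], [0, 0, 0], 255],
    [[0, 0, 0], [0, 0, -2], 255],
    [[0, 0, 0], [0, 0, -6], 255],
    [[0, 0, 0], [0, 0, -10], 255],
    [[0, 0, 0], [0, 0, -14], 255],
    [[0, 0, 0], [0, 0, -15], 255],
    [[0, 0, 0], [0, 0, -15], 255],
  ],
)

```text
clock: 12.4
tcp_pos: [0.6283, 0.0917, 0.1534]
orientation: [0.0, 0.188, 0.982, 0.0]
wrist_force: [-0.4, -0.6, -0.8]
finger_gap: 0.049
grip_force: 41.9
```

```bash
python3 - <<'E'
from h import *
s=env.get_state(); print(s['tcp_pos'],s['finger_gap'],s['grip_force'])
print(tool([.4643,-.3113,.155],s))
E
```

```text
[0.62827366 0.09169765 0.15339352] 0.04903583592343357 41.93963348865509
[  0.33160765 -43.50665857  -0.1765561 ]
```

Request:
carry_out(
  steps=[
    [[0, 0, 0], [0, -4, 0], 255],
    [[0, 0, 0], [0, -9, 0], 255],
    [[0, 0, 0], [0, -15, 0], 255],
    [[0, 0, 0], [0, -21, 0], 255],
    [[0, 0, 0], [0, -27, 0], 255],
    [[0, 0, 0], [0.1, -33, 0], 255],
    [[0, 0, 0], [0.2, -39, 0], 255],
    [[0, 0, 0], [0.3, -43.5, 0], 255],
  ],
)

```text
clock: 13.4
tcp_pos: [0.4622, -0.3126, 0.1509]
orientation: [-0.002, 0.189, 0.982, 0.001]
wrist_force: [0.6, 0.4, -1.3]
finger_gap: 0.0484
grip_force: 42.0
```

Request:
carry_out(
  steps=[
    [[0, 0, 0], [0, 0, 0.5], 255],
    [[0, 0, 0], [0, 0, 2], 255],
    [[0, 0, 0], [0, 0, 3.5], 255],
    [[0, 0, 0], [0, 0, 3.5], 255],
    [[0, 0, 0], [0, 0, 3.5], 255],
    [[0, 0, 0], [0, 0, 3.5], 255],
    [[0, 0, 0], [0, 0, 3.5], 255],
    [[0, 0, 0], [0, 0, 3.5], 255],
  ],
)

```text
clock: 14.4
tcp_pos: [0.4647, -0.3115, 0.1187]
orientation: [0.0, 0.188, 0.982, -0.0]
wrist_force: [-0.6, -0.4, -2.7]
finger_gap: 0.0484
grip_force: 42.1
```

```bash
python3 - <<'E'
from h import *
s=env.get_state(); print(s['tcp_pos'])
for n,ctr,(v0,v1,u0,u1) in (('side',[.4628,-.313],(280,460,340,500)),('scene',[.466,-.3095],(60,160,215,325))):
    c,p,d=cam(n); W=cloud(c,d); w=W[v0:v1,u0:u1].reshape(-1,3)
    save(n+'_pl.png',cv2.resize(p[v0:v1,u0:u1],None,fx=3,fy=3))
    r=np.linalg.norm(w[:,:2]-ctr,axis=1)
    z0=s['tcp_pos'][2]+.001
    q=w[(abs(w[:,2]-z0)<.004)&(r<.075)]; print(n,len(q),np.median(q[:,2]),cv2.minEnclosingCircle(q[:,:2].astype(np.float32)))
print(tool([.4643,-.3113,.065],s))
E
```

```text
[ 0.4646519  -0.31148878  0.11870607]
side 2972 0.11888929129336306 ((0.4617612659931183, -0.3118768334388733), 0.05687449499964714)
scene 597 0.11832700506757432 ((0.4656367897987366, -0.3078017234802246), 0.0587533600628376)
[4.32060494e-02 5.26874252e-03 5.37057870e+00]
```

View pics/side_pl.png

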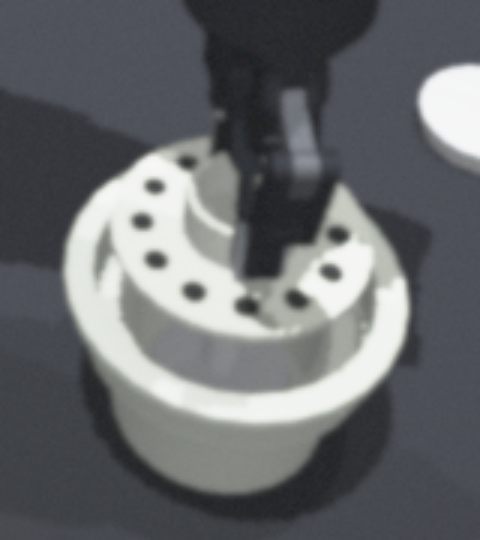

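The plate is level over the opening and within about 1.5 mm of centre in the same view. I'm applying the small correction and lowering it onto the ledge.

Request:
carry_out(
  steps=[
    [[0, 0, 0], [-0.1, -0.1, 0], 255],
    [[0, 0, 0], [-0.1, -0.1, 1], 255],
    [[0, 0, 0], [-0.1, -0.1, 2], 255],
    [[0, 0, 0], [-0.1, -0.1, 3], 255],
    [[0, 0, 0], [-0.1, -0.1, 4], 255],
    [[0, 0, 0], [-0.1, -0.1, 5], 255],
    [[0, 0, 0], [-0.1, -0.1, 5.3], 255],
    [[0, 0, 0], [-0.1, -0.1, 5.3], 255],
  ],
)

```text
clock: 15.5
tcp_pos: [0.4651, -0.3126, 0.0654]
orientation: [0.0, 0.188, 0.982, 0.0]
wrist_force: [0.5, -0.5, -2.3]
finger_gap: 0.0484
grip_force: 42.1
```

Request:
carry_out(
  steps=[
    [[0, 0, 0], [0, 0, 0], 80],
    [[0, 0, 0], [0, 0, 0], 60],
    [[0, 0, 0], [0, 0, 0], 60],
    [[0, 0, 0], [0, 0, 0], 60],
    [[0, 0, 0], [0, 0, -3], 60],
    [[0, 0, 0], [0, 0, -7], 60],
    [[0, 0, 0], [0, 0, -11], 60],
    [[0, 0, 0], [0, 0, -11], 0],
  ],
)

```text
clock: 16.5
tcp_pos: [0.4669, -0.3143, 0.1791]
orientation: [0.003, 0.188, 0.982, -0.002]
wrist_force: [0.3, 0.4, -0.1]
finger_gap: 0.0808
grip_force: 0.0
```

```bash
python3 - <<'E'
from h import *
s=env.get_state(); print(s['tcp_pos'],s['finger_gap'])
c,p,d=cam('side'); W=cloud(c,d); w=W[290:460,340:500].reshape(-1,3)
r=np.linalg.norm(w[:,:2]-[.4628,-.3130],axis=1)
for z,R0 in ((.065,.0605),(.087,.03)):
    q=w[(abs(w[:,2]-z)<.0035)&(r<R0)]; print(len(q),np.median(q,0),cv2.minEnclosingCircle(q[:,:2].astype(np.float32)))
q=w[(abs(w[:,2]-.065)<.003)&(r<.052)&(r>.03)]; A=np.c_[q[:,:2]-q[:,:2].mean(0),np.ones(len(q))]; print('tilt',np.linalg.lstsq(A,q[:,2],rcond=None)[0])
print(tool([.4703,.0755,.15],s))
E
```

```text
[ 0.46687948 -0.31425645  0.17909202] 0.08081550592113512
2904 [ 0.46400442 -0.31307051  0.06542674] ((0.4674953818321228, -0.30557894706726074), 0.05936761572957039)
350 [ 0.46325483 -0.31565214  0.08675912] ((0.46350136399269104, -0.3126707673072815), 0.025992417708039284)
tilt [-0.00019408 -0.00044126  0.06542722]
[14.11250068 36.34665053  2.72757675]
```

The plate lies flat (top at 0.0654 m) with the cup centred within 1 mm. On to the bottle.

Request:
carry_out(
  steps=[
    [[0, 0, 0], [2, 5, 0.5], 0],
    [[0, 0, 0], [4, 10.3, 1], 0],
    [[0, 0, 0], [6.2, 16, 1.5], 0],
    [[0, 0, 0], [8.5, 22, 2], 0],
    [[0, 0, 0], [10.8, 28, 2.7], 0],
    [[0, 0, 0], [13, 33.5, 2.7], 0],
    [[0, 0, 0], [14.1, 36.3, 2.7], 0],
    [[0, 0, 0], [14.1, 36.3, 2.7], 0],
  ],
)

```text
clock: 17.55
tcp_pos: [0.467, 0.0787, 0.147]
orientation: [-0.001, 0.186, 0.983, -0.0]
wrist_force: [-1.0, -0.3, 0.2]
finger_gap: 0.0855
grip_force: 0.0
```

Request:
carry_out(
  steps=[
    [[0, 0, 0], [0, 0, 1], 0],
    [[0, 0, 0], [0, 0, 2.5], 0],
    [[0, 0, 0], [0, 0, 4], 0],
    [[0, 0, 0], [0, 0, 4], 0],
    [[0, 0, 0], [0, 0, 4], 0],
    [[0, 0, 0], [0, 0, 4], 0],
    [[0, 0, 0], [0, 0, 4], 0],
    [[0, 0, 0], [0, 0, 4], 0],
  ],
)

```text
clock: 18.55
tcp_pos: [0.4685, 0.0768, 0.1087]
orientation: [0.0, 0.188, 0.982, 0.0]
wrist_force: [-0.2, 0.0, 0.2]
finger_gap: 0.0856
grip_force: 0.0
```

```bash
python3 - <<'E'
from h import *
s=env.get_state(); print(s['tcp_pos'])
c,p,d=cam('wrist'); save('w4.png',p)
print(tool([.4703,.0755,.026],s))
E
```

```text
[0.46854101 0.07684596 0.1086875 ]
[-0.2075613  -0.06311254  8.26887025]
```

View pics/w4.png

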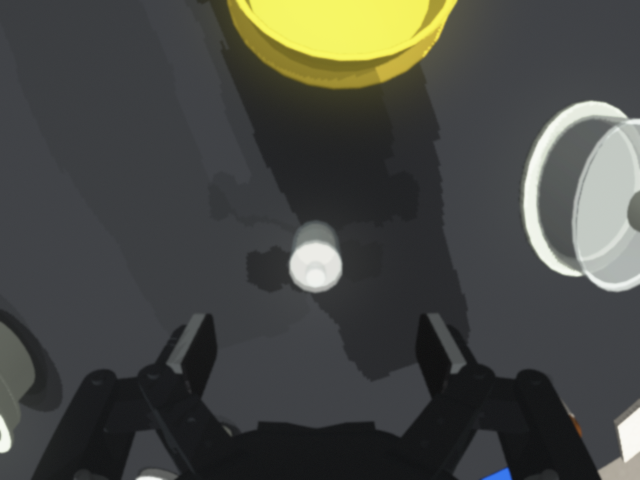

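The bottle is centred between the fingers at (316,268). I'm descending and gripping gently.

Request:
carry_out(
  steps=[
    [[0, 0, 0], [-0.2, -0.1, 2], 0],
    [[0, 0, 0], [-0.2, -0.1, 4], 0],
    [[0, 0, 0], [-0.2, -0.1, 6], 0],
    [[0, 0, 0], [-0.2, -0.1, 7.6], 0],
    [[0, 0, 0], [-0.2, -0.1, 8.2], 0],
    [[0, 0, 0], [-0.2, -0.1, 8.2], 60],
    [[0, 0, 0], [-0.2, -0.1, 8.2], 110],
    [[0, 0, 0], [-0.2, -0.1, 8.2], 140],
  ],
  force=20,
)

```text
clock: 19.6
tcp_pos: [0.4704, 0.0751, 0.027]
orientation: [0.001, 0.188, 0.982, 0.0]
wrist_force: [-0.4, -0.6, -0.2]
finger_gap: 0.0385
grip_force: 0.0
```

Request:
carry_out(
  steps=[
    [[0, 0, 0], [0, 0, 0], 255],
    [[0, 0, 0], [0, 0, 0], 255],
    [[0, 0, 0], [0, 0, 0], 255],
    [[0, 0, 0], [0, 0, -2], 255],
    [[0, 0, 0], [0, 0, -5], 255],
    [[0, 0, 0], [0, 0, -9], 255],
    [[0, 0, 0], [0, 0, -13], 255],
    [[0, 0, 0], [0, 0, -15], 255],
  ],
)

```text
clock: 20.6
tcp_pos: [0.4705, 0.0751, 0.1784]
orientation: [0.001, 0.188, 0.982, 0.0]
wrist_force: [1.2, 0.6, -1.0]
finger_gap: 0.0314
grip_force: 20.3
```

```bash
python3 - <<'E'
from h import *
s=env.get_state(); print(s['tcp_pos'],s['finger_gap'],s['grip_force'])
print(tool([.465,-.311,.175],s))
E
```

```text
[0.470533   0.07509957 0.17836493] 0.031441062886942164 20.282066836953163
[-13.7625736  -36.07811228   0.3309867 ]
```

Gripped. I'm carrying it over the cup somewhat slower, then down to a check height.

Request:
carry_out(
  steps=[
    [[0, 0, 0], [-1, -2.6, 0], 255],
    [[0, 0, 0], [-2.7, -7, 0], 255],
    [[0, 0, 0], [-4.6, -12, 0], 255],
    [[0, 0, 0], [-6.5, -17, 0], 255],
    [[0, 0, 0], [-8.4, -22, 0], 255],
    [[0, 0, 0], [-10.3, -27, 0], 255],
    [[0, 0, 0], [-12.1, -32, 0], 255],
    [[0, 0, 0], [-13.3, -35, 0], 255],
  ],
)

```text
clock: 21.6
tcp_pos: [0.4633, -0.3017, 0.1757]
orientation: [-0.0, 0.189, 0.982, 0.0]
wrist_force: [0.5, 0.4, -1.3]
finger_gap: 0.0313
grip_force: 20.3
```

Request:
carry_out(
  steps=[
    [[0, 0, 0], [-0.5, -1.1, 0], 255],
    [[0, 0, 0], [-0.5, -1.1, 1], 255],
    [[0, 0, 0], [-0.5, -1.1, 2.5], 255],
    [[0, 0, 0], [-0.5, -1.1, 4], 255],
    [[0, 0, 0], [-0.5, -1.1, 5], 255],
    [[0, 0, 0], [-0.5, -1.1, 5], 255],
    [[0, 0, 0], [-0.5, -1.1, 5], 255],
    [[0, 0, 0], [-0.5, -1.1, 5], 255],
  ],
)

```text
clock: 22.6
tcp_pos: [0.4649, -0.3117, 0.127]
orientation: [0.001, 0.188, 0.982, -0.0]
wrist_force: [-0.5, 0.1, -1.5]
finger_gap: 0.0316
grip_force: 20.3
```

```bash
python3 - <<'E'
from h import *
s=env.get_state(); print(s['tcp_pos'])
print(tool([.465,-.311,.092],s), tool([.4651,-.3126,.092],s))
for n,(v0,v1,u0,u1) in (('side',(260,440,330,500)),('scene',(50,160,215,325))):
    c,p,d=cam(n); a=cv2.resize(p[v0:v1,u0:u1],(400,int(400*(v1-v0)/(u1-u0))))
    if n=='side': A=a
    else: save('bp.png',np.vstack([A[:424],a])[:600] if 0 else np.hstack([A[:400],a[:400]]))
E
```

```text
[ 0.46487703 -0.31169172  0.12698738]
[0.01846261 0.07008223 3.49869307] [-0.05000066 -0.07487557  3.4988298 ]
```

View pics/bp.png

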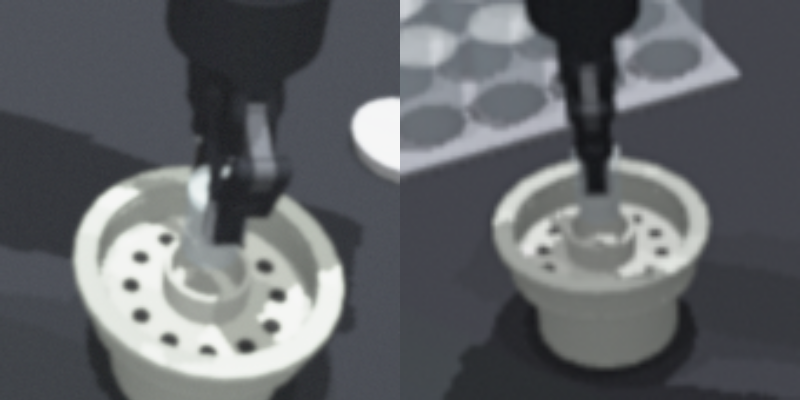

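In both views the bottle hangs upright over the cup. I'm lowering it.

Request:
carry_out(
  steps=[
    [[0, 0, 0], [0, 0, 0.5], 255],
    [[0, 0, 0], [0, 0, 1], 255],
    [[0, 0, 0], [0, 0, 1.5], 255],
    [[0, 0, 0], [0, 0, 2], 255],
    [[0, 0, 0], [0, 0, 2.5], 255],
    [[0, 0, 0], [0, 0, 3], 255],
    [[0, 0, 0], [0, 0, 3.4], 255],
    [[0, 0, 0], [0, 0, 3.4], 255],
  ],
)

```text
clock: 23.7
tcp_pos: [0.4645, -0.3113, 0.0922]
orientation: [0.0, 0.188, 0.982, 0.0]
wrist_force: [0.3, -0.5, -1.0]
finger_gap: 0.0315
grip_force: 20.4
```

```bash
python3 - <<'E'
from h import *
s=env.get_state(); print(s['tcp_pos'],s['wrist_force'])
E
```

```text
[ 0.46451404 -0.31132284  0.09222505] [ 0.33158912 -0.46995105 -1.02353215]
```

Request:
carry_out(
  steps=[
    [[0, 0, 0], [0, 0, 0], 140],
    [[0, 0, 0], [0, 0, 0], 100],
    [[0, 0, 0], [0, 0, 0], 60],
    [[0, 0, 0], [0, 0, 0], 60],
    [[0, 0, 0], [0, 0, -3], 60],
    [[0, 0, 0], [0, 0, -7], 60],
    [[0, 0, 0], [0, 0, -11], 30],
    [[0, 0, 0], [0, 0, -12], 0],
  ],
)

```text
clock: 24.7
tcp_pos: [0.4657, -0.3124, 0.2154]
orientation: [0.002, 0.188, 0.982, -0.001]
wrist_force: [-0.0, -0.2, -0.2]
finger_gap: 0.085
grip_force: 0.0
```

```bash
python3 - <<'E'
from h import *
s=env.get_state(); print(s['tcp_pos'],s['finger_gap'])
for n,ctr,(v0,v1,u0,u1) in (('side',[.4635,-.3127],(260,440,330,500)),('scene',[.466,-.3095],(50,160,215,325))):
    c,p,d=cam(n); W=cloud(c,d); w=W[v0:v1,u0:u1].reshape(-1,3); r=np.linalg.norm(w[:,:2]-ctr,axis=1)
    save(n+'_b.png',cv2.resize(p[v0:v1,u0:u1],(400,400)))
    for z,t in ((.129,.004),(.115,.003),(.087,.003)):
        q=w[(abs(w[:,2]-z)<t)&(r<.03)]
        if len(q)>3: print(n,z,len(q),np.median(q,0),cv2.minEnclosingCircle(q[:,:2].astype(np.float32)))
print(tool([.514,.304,.16],s))
E
```

```text
[ 0.46567487 -0.31237321  0.21540801] 0.08501300704499558
side 0.129 64 [ 0.46205114 -0.31252845  0.12828867] ((0.4626399576663971, -0.3119489550590515), 0.006516125984489918)
side 0.115 297 [ 0.45898327 -0.3157048   0.11518343] ((0.46295735239982605, -0.31060516834259033), 0.017505718395113945)
side 0.087 318 [ 0.45390604 -0.32401504  0.08699144] ((0.46289411187171936, -0.31424424052238464), 0.025409940630197525)
scene 0.129 9 [ 0.46537266 -0.30593773  0.12903154] ((0.4674103856086731, -0.30693504214286804), 0.006536176428198814)
scene 0.115 54 [ 0.46801304 -0.30561508  0.11537784] ((0.46628713607788086, -0.30867016315460205), 0.01925213634967804)
scene 0.087 77 [ 0.47181449 -0.29913886  0.0863729 ] ((0.4674431383609772, -0.3098522126674652), 0.02772330678999424)
[18.32829179 59.06464779  5.35295   ]
```

View pics/side_b.png

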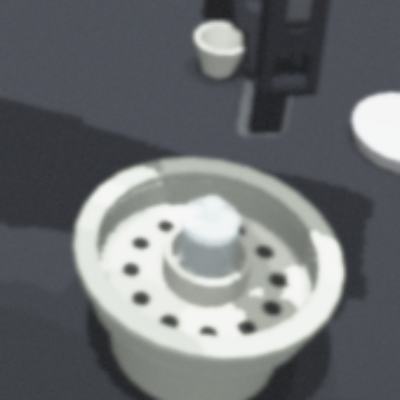

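The bottle stands in the cup, its knob top at 0.128 m and about 1–2 mm off centre. Next is the lid.

Request:
carry_out(
  steps=[
    [[0, 0, 0], [1.7, 5.5, 0.5], 0],
    [[0, 0, 0], [3.4, 11, 1], 0],
    [[0, 0, 0], [5.2, 16.6, 1.5], 0],
    [[0, 0, 0], [6.9, 22.2, 2], 0],
    [[0, 0, 0], [8.6, 27.8, 3], 0],
    [[0, 0, 0], [10.3, 33.3, 4], 0],
    [[0, 0, 0], [12, 38.9, 5], 0],
    [[0, 0, 0], [13.8, 44.5, 5.3], 0],
  ],
)

```text
clock: 25.8
tcp_pos: [0.4992, 0.1548, 0.1568]
orientation: [-0.002, 0.188, 0.982, -0.001]
wrist_force: [1.0, -0.5, -0.2]
finger_gap: 0.0859
grip_force: 0.0
```

Request:
carry_out(
  steps=[
    [[0, 0, 0], [1.7, 5.5, 0], 0],
    [[0, 0, 0], [3.4, 11, 0], 0],
    [[0, 0, 0], [4.5, 14.5, 0], 0],
    [[0, 0, 0], [4.5, 14.5, 0], 0],
    [[0, 0, 0], [4.5, 14.5, 0], 0],
    [[0, 0, 0], [4.5, 14.5, 0], 0],
    [[0, 0, 0], [4.5, 14.5, 0], 0],
    [[0, 0, 0], [4.5, 14.5, 0], 0],
  ],
)

```text
clock: 26.8
tcp_pos: [0.5129, 0.3038, 0.1596]
orientation: [0.0, 0.189, 0.982, 0.0]
wrist_force: [0.1, -0.6, 0.5]
finger_gap: 0.0855
grip_force: 0.0
```

```bash
python3 - <<'E'
from h import *
s=env.get_state(); print(s['tcp_pos'])
c,p,d=cam('wrist'); save('w5.png',p)
print(tool([.514,.304,.064],s))
E
```

```text
[0.51287788 0.30379448 0.15961212]
[-0.09429244  0.0577829   9.56125298]
```

View pics/w5.png

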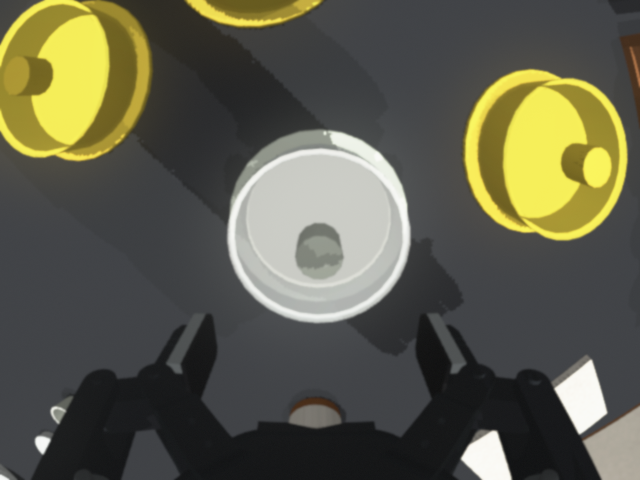

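The white lid's knob at (320,258) is centred between the fingers. I'm descending and gripping.

Request:
carry_out(
  steps=[
    [[0, 0, 0], [-0.1, 0, 3], 0],
    [[0, 0, 0], [-0.1, 0, 6], 0],
    [[0, 0, 0], [-0.1, 0, 8.7], 0],
    [[0, 0, 0], [-0.1, 0, 9.5], 0],
    [[0, 0, 0], [-0.1, 0, 9.5], 80],
    [[0, 0, 0], [-0.1, 0, 9.5], 200],
    [[0, 0, 0], [-0.1, 0, 9.5], 255],
    [[0, 0, 0], [-0.1, 0, 9.5], 255],
  ],
  force=60,
)

```text
clock: 27.85
tcp_pos: [0.5146, 0.3046, 0.0659]
orientation: [0.001, 0.188, 0.982, 0.001]
wrist_force: [-0.0, -0.4, 5.5]
finger_gap: 0.0284
grip_force: 59.3
```

Request:
carry_out(
  steps=[
    [[0, 0, 0], [0, 0, 0], 255],
    [[0, 0, 0], [0, 0, -1], 255],
    [[0, 0, 0], [0, 0, -4], 255],
    [[0, 0, 0], [0, 0, -8], 255],
    [[0, 0, 0], [0, 0, -12], 255],
    [[0, 0, 0], [0, 0, -15], 255],
    [[0, 0, 0], [0, 0, -17], 255],
    [[0, 0, 0], [0, 0, -17], 255],
  ],
)

```text
clock: 28.85
tcp_pos: [0.5142, 0.3044, 0.236]
orientation: [0.001, 0.188, 0.982, 0.001]
wrist_force: [0.1, -0.0, -3.2]
finger_gap: 0.0281
grip_force: 59.6
```

```bash
python3 - <<'E'
from h import *
s=env.get_state(); print(s['tcp_pos'],s['finger_gap'],s['grip_force'])
print(tool([.465,-.3118,.235],s))
E
```

```text
[0.51418874 0.3044118  0.23602094] 0.02812599833335477 59.60354268550873
[-1.82139355e+01 -5.90730713e+01  2.07526135e-02]
```

Request:
carry_out(
  steps=[
    [[0, 0, 0], [-0.8, -2.6, 0], 255],
    [[0, 0, 0], [-2.4, -7.8, 0], 255],
    [[0, 0, 0], [-4, -13, 0], 255],
    [[0, 0, 0], [-5.6, -18.2, 0], 255],
    [[0, 0, 0], [-7.2, -23.4, 0], 255],
    [[0, 0, 0], [-8.8, -28.5, 0], 255],
    [[0, 0, 0], [-10.4, -33.7, 0], 255],
    [[0, 0, 0], [-12, -39, 0], 255],
  ],
)

```text
clock: 29.85
tcp_pos: [0.4796, -0.1039, 0.2329]
orientation: [-0.001, 0.188, 0.982, 0.0]
wrist_force: [0.4, -0.4, -2.6]
finger_gap: 0.0282
grip_force: 60.0
```

Request:
carry_out(
  steps=[
    [[0, 0, 0], [-1.6, -5.2, 0], 255],
    [[0, 0, 0], [-3.2, -10.4, 0], 255],
    [[0, 0, 0], [-4.8, -15.6, 0], 255],
    [[0, 0, 0], [-6, -19.4, 0], 255],
    [[0, 0, 0], [-6.2, -20.1, 0], 255],
    [[0, 0, 0], [-6.2, -20.1, 0], 255],
    [[0, 0, 0], [-6.2, -20.1, 0], 255],
    [[0, 0, 0], [-6.2, -20.1, 0], 255],
  ],
)

```text
clock: 30.85
tcp_pos: [0.4643, -0.311, 0.2344]
orientation: [-0.0, 0.187, 0.982, 0.0]
wrist_force: [0.1, 0.4, -3.4]
finger_gap: 0.0283
grip_force: 60.1
```

```bash
python3 - <<'E'
from h import *
s=env.get_state(); print(s['tcp_pos'],s['finger_gap'])
c,p,d=cam('side'); W=cloud(c,d); w=W[200:460,300:560].reshape(-1,3); r=np.linalg.norm(w[:,:2]-[.463,-.313],axis=1)
save('lidup.png',cv2.resize(p[180:470,270:590],None,fx=1.5,fy=1.5))
zf=s['tcp_pos'][2]-.066+.008
q=w[(abs(w[:,2]-zf)<.003)&(r<.1)]; print(zf,len(q),np.median(q[:,2]),cv2.minEnclosingCircle(q[:,:2].astype(np.float32)))
A=np.c_[q[:,:2]-q[:,:2].mean(0),np.ones(len(q))]; print('tilt',np.linalg.lstsq(A,q[:,2],rcond=None)[0])
print(tool([.465,-.3118,.156],s))
E
```

```text
[ 0.46430953 -0.31100949  0.23441218] 0.028346457186405778
0.17641218141307854 1900 0.17675030464738087 ((0.4605957567691803, -0.31174835562705994), 0.0750613808631897)
tilt [1.48938614e-04 1.43920761e-03 1.76682482e-01]
[-0.09405209 -0.05034367  7.84119494]
```

View pics/lidup.png

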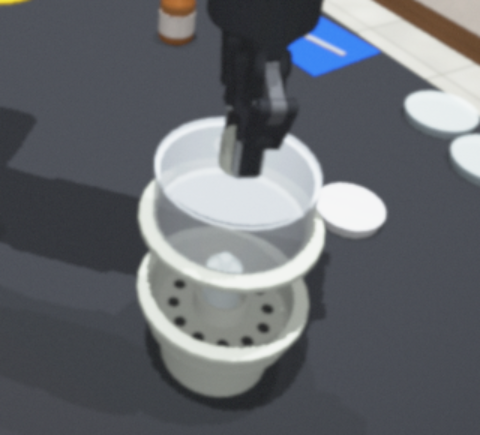

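The lid is level, with its centre about 2 mm off the desiccator's in the same view. I'm correcting that and lowering it.

Request:
carry_out(
  steps=[
    [[0, 0, 0], [-0.2, 0, 0.5], 255],
    [[0, 0, 0], [-0.2, 0, 1.7], 255],
    [[0, 0, 0], [-0.2, 0, 3], 255],
    [[0, 0, 0], [-0.2, 0, 4.3], 255],
    [[0, 0, 0], [-0.2, 0, 5.6], 255],
    [[0, 0, 0], [-0.2, 0, 6.8], 255],
    [[0, 0, 0], [-0.2, 0, 7.6], 255],
    [[0, 0, 0], [-0.2, 0, 7.7], 255],
  ],
)

```text
clock: 31.9
tcp_pos: [0.4657, -0.3127, 0.1566]
orientation: [-0.0, 0.188, 0.982, 0.0]
wrist_force: [0.2, 0.1, -3.3]
finger_gap: 0.0282
grip_force: 60.1
```

Request:
carry_out(
  steps=[
    [[0, 0, 0], [0, 0, 0.1], 255],
    [[0, 0, 0], [0, 0, 0.1], 160],
    [[0, 0, 0], [0, 0, 0.1], 100],
    [[0, 0, 0], [0, 0, 0.1], 80],
    [[0, 0, 0], [0, 0, 0.1], 80],
    [[0, 0, 0], [0, 0, -2], 80],
    [[0, 0, 0], [0, 0, -6], 80],
    [[0, 0, 0], [0, 0, -10], 40],
  ],
)

```text
clock: 32.9
tcp_pos: [0.4658, -0.3128, 0.2582]
orientation: [-0.0, 0.188, 0.982, 0.0]
wrist_force: [1.0, 0.3, -0.4]
finger_gap: 0.072
grip_force: 0.0
```

```bash
python3 - <<'E'
from h import *
s=env.get_state(); print(s['tcp_pos'],s['finger_gap'])
c,p,d=cam('side'); W=cloud(c,d); w=W[200:460,300:560].reshape(-1,3); r=np.linalg.norm(w[:,:2]-[.463,-.313],axis=1)
save('fin.png',cv2.resize(p[180:470,270:590],None,fx=1.5,fy=1.5))
for z,t in ((.098,.002),(.09,.002),(.181,.003)):
    q=w[(abs(w[:,2]-z)<t)&(r<.09)]
    if len(q)>9:
        A=np.c_[q[:,:2]-q[:,:2].mean(0),np.ones(len(q))]
        print(z,len(q),cv2.minEnclosingCircle(q[:,:2].astype(np.float32)),np.linalg.lstsq(A,q[:,2],rcond=None)[0])
E
```

```text
[ 0.46577392 -0.31284088  0.25824441] 0.07202683226773314
0.098 1564 ((0.4628693163394928, -0.31390440464019775), 0.07487688958644867) [0.00070495 0.00072753 0.09816902]
0.09 215 ((0.4485361576080322, -0.32361167669296265), 0.07228108495473862) [-0.00320803 -0.00087617  0.08963178]
0.181 352 ((0.46303611993789673, -0.31337177753448486), 0.015548703260719776) [0.01719826 0.02506057 0.18105518]
```

View pics/fin.png

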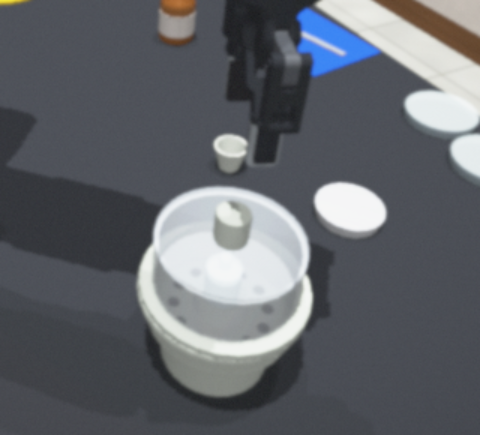

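The lid lies flat on the flange, with its top at 0.098 m and about 1 mm off centre. The bottle stands upright under the dome and the gripper is clear of everything.

```bash
python3 -c "
from workcell import env
print(env.hand_in())"
```

```text
the job is handed in; nothing more can be done
None
```

I stacked the canister, plate, weighing bottle and lid in the white desiccator in that order, released each and handed the job in. The last camera checks showed everything flat or upright and within about 2 mm of centre, but the hand-in returned no verdict.

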